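# Put the dry serving boards away in their dock

### The job

The four small serving boards have dried in the wire rack: put them away in the wooden dock, each standing upright, fully down in the slot that is cut to its own length. Do not drop or tip over any board, and leave the salt shaker and the small pot beside them where they stand.

Things in the scene. Friction and masses are not known exactly. Their poses are not given: they have to be found in the camera images.
- board_135: The longest loose wooden board, 135 mm long, 112 mm high, 16 mm thick, upright between the wire hoops (tops 61 mm over the worktop) of the fixed white drying rack; draw it straight up. The four stand 52 mm apart in any order. Origin: centre of the edge it stands on, 16 mm above the worktop; x along its length, y through its thickness, z up. 0.05 to 0.23 kg. It also fits turned half round.
- board_115: The second longest loose wooden board, 115 mm long, 106 mm high, 16 mm thick, upright between the wire hoops (tops 61 mm over the worktop) of the fixed white drying rack; draw it straight up. The four stand 52 mm apart in any order. Origin: centre of the edge it stands on, 16 mm above the worktop; x along its length, y through its thickness, z up. 0.05 to 0.23 kg. It also fits turned half round.
- board_95: The second shortest loose wooden board, 95 mm long, 100 mm high, 16 mm thick, upright between the wire hoops (tops 61 mm over the worktop) of the fixed white drying rack; draw it straight up. The four stand 52 mm apart in any order. Origin: centre of the edge it stands on, 16 mm above the worktop; x along its length, y through its thickness, z up. 0.05 to 0.23 kg. It also fits turned half round.
- board_75: The shortest loose wooden board, 75 mm long, 94 mm high, 16 mm thick, upright between the wire hoops (tops 61 mm over the worktop) of the fixed white drying rack; draw it straight up. The four stand 52 mm apart in any order. Origin: centre of the edge it stands on, 16 mm above the worktop; x along its length, y through its thickness, z up. 0.05 to 0.23 kg. It also fits turned half round.
- block_135: Fixed dark wooden dock block, 170 x 49 x 50 mm, with the longest slot, cut for the 135 mm board: 147 mm long (x), 26 mm wide (y), 42 mm deep, 3 mm chamfer. Origin: centre of its underside, 5 mm above the worktop; slot floor 8 mm and block top 50 mm above the origin. The four lie 52 mm apart in any order. A wall cupboard hangs beyond the dock: face at x = 0.56, underside at z = 0.46.
- block_115: Fixed dark wooden dock block, 170 x 49 x 50 mm, with the second longest slot, cut for the 115 mm board: 127 mm long (x), 26 mm wide (y), 42 mm deep, 3 mm chamfer. Origin: centre of its underside, 5 mm above the worktop; slot floor 8 mm and block top 50 mm above the origin. The four lie 52 mm apart in any order. A wall cupboard hangs beyond the dock: face at x = 0.56, underside at z = 0.46.
- block_95: Fixed dark wooden dock block, 170 x 49 x 50 mm, with the second shortest slot, cut for the 95 mm board: 107 mm long (x), 26 mm wide (y), 42 mm deep, 3 mm chamfer. Origin: centre of its underside, 5 mm above the worktop; slot floor 8 mm and block top 50 mm above the origin. The four lie 52 mm apart in any order. A wall cupboard hangs beyond the dock: face at x = 0.56, underside at z = 0.46.
- block_75: Fixed dark wooden dock block, 170 x 49 x 50 mm, with the shortest slot, cut for the 75 mm board: 87 mm long (x), 26 mm wide (y), 42 mm deep, 3 mm chamfer. Origin: centre of its underside, 5 mm above the worktop; slot floor 8 mm and block top 50 mm above the origin. The four lie 52 mm apart in any order. A wall cupboard hangs beyond the dock: face at x = 0.56, underside at z = 0.46.
- salt: Bystander, loose: a small salt shaker, 44 mm wide, 90 mm high, standing between the drying rack and the dock. Origin: centre of its underside.
- pot: Bystander, loose: a small round pot with a screw lid, 58 mm wide, 50 mm high, standing between the drying rack and the dock. Origin: centre of its underside.

How it is judged:
By the outcome, as a careful person would: the job done as asked, in the order asked, and still so for the second after the job is handed in, with the robot touching nothing.
It also fails if it takes over 109 s, if anything falls off the work surface, if the arm or the gripper's body presses on something with over 40 N, if the wrist force passes 120 N, or if a joint passes its speed limit or range.

### The arm

A 7-joint arm with a two-finger parallel gripper is mounted at the origin on a cart in front of the work surface, level with it; the furniture and walls round the work are solid. World frame = base frame: x ahead of the robot, y to its left, z up, the work surface at z = 0. Lengths are in m, angles in rad, forces in N, time in s.
With the tool pointing down it reaches from about 0.425 to 0.875 m from the base axis. Payload 8.4 kg.
Tool frame: the origin (TCP) lies at the very end of the fingers, on their centre line; the grasp point (between the pads) lies 19 mm behind it; z points along the fingers, y is the line along which they close (so a half turn about z gives the same grasp; the last joint's range is limited). The gripper opens to 85 mm and grips with 20 to 120 N. Pads are 22 mm wide; open, the fingers measure 114 mm over their backs; the gripper's body (76 mm by 85 mm) begins 54 mm behind the grasp point. The pads swing forward as they close: fully open they stand 13 mm farther back than shut.
Start: joints at [-1.258, 0.333, 0.04, 1.465, -0.013, 1.343, -0.059], TCP at [0.26, 0.596, 0.231] pointing down, gripper open.
Joint ranges: [-2.58, 2.58], [-0.38, 2.09], [-1.3, 1.39], [0.25, 2.4], [-1.5, 4.64], [0.08, 2.09], [-2.65, 2.65]. Speed limits (rad/s): [2.22, 2.22, 2.79, 2.79, 3.14, 3.14, 3.14].

### API

Orientations are given as [roll, pitch, yaw] about the fixed x, y, z axes, in that order (R = Rz(yaw) Ry(pitch) Rx(roll)).
In Python, from bench import arm, eyes gives the robot as it stands. The module is installed in compiled form; this text tells all that it offers.
- The arm moves only by the tool carry_out, never from a script. Its argument "steps" is a list of rows, each an object of numbers: "x", "y", "z": the shift along the world's x, y, z in mm; "twist": the turn about the world's z in rad; "jaw": the closure, from 0 (fully open) to 1 (shut). In form: [{"x": .., "y": .., "z": .., "twist": .., "jaw": ..}, ...]. A call has exactly 10 rows; each row shifts and turns the commanded pose from where the row before left it; what a row does not reach is not made up. A row lasts 1/12 s, in which the tool goes at most 41.7 mm and 7.16 degrees, less where a joint would pass 70% of its speed; a pose out of reach is approached as far as the arm can. A call is refused whole if a number of a shift passes 41.7 or a number of a turn 0.125, either way. A call with a gripper value outside its range is refused whole. The fingers move at their own pace and stop on an object; the grip force is fixed at half the most. Time passes only in rows, so rows that do not move let the fingers close, or fill a call up. It gives the time, the measured TCP pose, the force, the opening and the grip force at its end, in the units of the state.
- arm.state(): the state, without advancing time (a new reading comes with each control period).
- eyes.capture(name): name is "scene" or "side" or "wrist"; returns the picture (384x512x3 uint8, blue, green, red); there is no depth.
- eyes.calibration(name): a dict with "vertical_fov" (degrees; the focal length in pixels is half the picture's height over the tangent of half this angle, whatever the lens; pixels are square), "cx", "cy" (the principal point, pixels), "world_to_cam" (4x4, takes a point from world to camera coordinates); the wrist camera has in their place "mount" (4x4, takes a point from camera to tool coordinates, whose origin is the TCP and whose axes are the flange's). Camera axes: x right, y down, z forward; pixel columns grow to the right and rows downward; lengths in m; the calibration is good to about 2 mm. The wrist camera is an equidistant fisheye: a pixel r from the principal point sees the ray r / f radians off the axis. A picture is of the moment at which its call begins: read the wrist's pose just before it. calibration takes no time and is no camera call.
- arm.finish_job(): hands the job in; it is judged then, once.
The state is a dict: "t": time; "joint_positions": joint angles; "qd": joint speeds; "joint_efforts": joint torques, N m; "tcp_pos": TCP position; "tool_rot": TCP orientation; "force": force on the tool from outside, world axes, zero at the start; "moment": the same for the moment, N m; "grip_width": opening from 0.0 (shut) to 1.0 (fully open); "finger_force": force on a finger pad.
Only numpy, scipy, OpenCV 4.12 (cv2) and the standard library are available. Lean on these libraries where they do the work, as an engineer would, in place of code of your own. Each camera call takes 0.05 s, during which the arm holds its last target. There are 200 camera calls.

## Working session

There is one attempt and no reset: what is moved stays moved. The work goes in short steps, Python scripts to look and compute and a tool call to move; the robot and the scene stay as the last step left them, time stands still between calls to the robot, and variables do not carry over. Pictures are saved under pics/ and viewed, at most 14 in all, crops included, and the job is handed in when it is done.

Besides the shell and the picture viewer there is one more tool, called in YAML: its name, and indented under it one key for each argument. carry_out: Moves the arm, as the interface text tells. Its arguments: {"type":"object","properties":{"steps":{"type":"array","items":{"type":"object","properties":{"x":{"type":"number"},"y":{"type":"number"},"z":{"type":"number"},"twist":{"type":"number"},"jaw":{"type":"number"}}}}},"required":["steps"]}

```bash
mkdir -p pics; python3 - <<'E'
from bench import arm, eyes
import cv2,numpy as np
np.set_printoptions(precision=4,suppress=True)
print(arm.state())
for n in("scene","side","wrist"):
    im=eyes.capture(n); cv2.imwrite(f"pics/{n}0.png",im); print(n,eyes.calibration(n))
a=[cv2.imread(f"pics/{n}0.png") for n in("scene","side")]
E
```

```text
{'t': 0.0, 'joint_positions': array([-1.2582,  0.3339,  0.0398,  1.4663, -0.0134,  1.3433, -0.0585]), 'qd': array([ 0.0001, -0.0009, -0.0003,  0.    ,  0.0004,  0.001 , -0.0008]), 'joint_efforts': array([ -0.0002, -65.8586,   1.3653, -40.5559,   0.0168,   0.0129,
         0.    ]), 'tcp_pos': array([0.26  , 0.5952, 0.2304]), 'tool_rot': array([-3.1399,  0.0001,  2.7297]), 'force': array([-0.4905,  0.5497, -0.3164]), 'moment': array([-0.032 ,  0.0035,  0.0236]), 'finger_force': 0.0, 'grip_width': 1.0004510481312352}
scene {'vertical_fov': 48.950085503474355, 'cx': 259.4938886874792, 'cy': 192.6271665337945, 'world_to_cam': array([[-0.7321, -0.6809,  0.0192,  0.3053],
       [-0.3106,  0.3086, -0.8991,  0.1881],
       [ 0.6062, -0.6642, -0.4374,  0.8284],
       [ 0.    ,  0.    ,  0.    ,  1.    ]])}
side {'vertical_fov': 50.25088495779695, 'cx': 253.94659249407232, 'cy': 188.61902739039866, 'world_to_cam': array([[-0.3407, -0.9401,  0.0158,  0.1321],
       [-0.7231,  0.2512, -0.6434,  0.3094],
       [ 0.6009, -0.2306, -0.7654,  1.1435],
       [ 0.    ,  0.    ,  0.    ,  1.    ]])}
wrist {'vertical_fov': 65.70646984690485, 'cx': 256.4298096798514, 'cy': 188.83380295096342, 'mount': array([[-0.0001, -0.9515, -0.3076,  0.0786],
       [ 1.    , -0.    , -0.0001, -0.0001],
       [ 0.0001, -0.3076,  0.9515, -0.1424],
       [ 0.    ,  0.    ,  0.    ,  1.    ]])}
```

View pics/scene0.png

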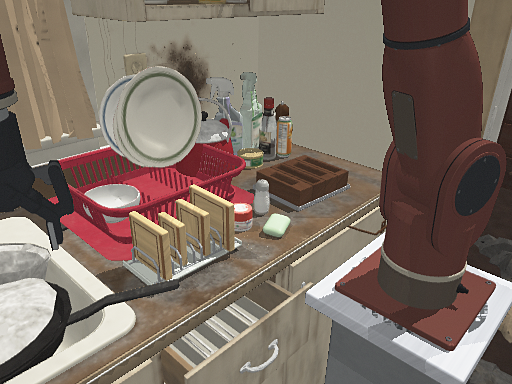

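View pics/side0.png

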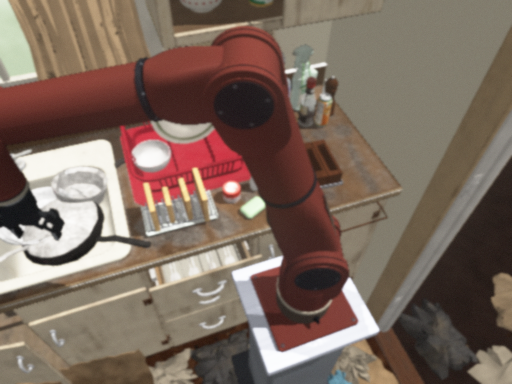

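View pics/wrist0.png

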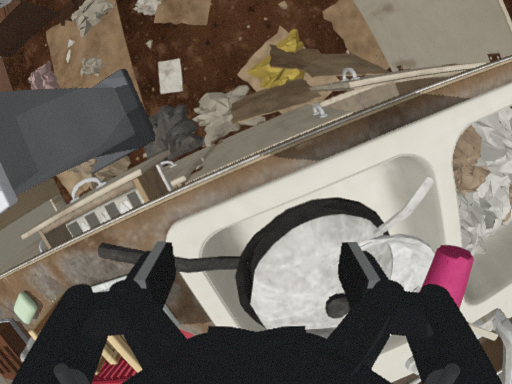

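The scene picture shows the boards in the rack at (150,245), (172,238), (194,228) and (213,212), the salt at (262,195), the pot at (242,215) and the dock at (302,180). The side picture shows the boards at (150,200) to (200,185). In both, the arm hides little of this.

```bash
cat > h.py <<'E'
from bench import arm, eyes
import cv2,numpy as np
from scipy.spatial.transform import Rotation as R
np.set_printoptions(precision=4,suppress=True)
def ray(n,u,v,st=None):
    c=eyes.calibration(n); f=192/np.tan(np.radians(c["vertical_fov"])/2)
    p=np.array([u-c["cx"],v-c["cy"]])
    if n=="wrist":
        r=np.hypot(*p); th=r/f; d=np.r_[p/max(r,1e-9)*np.sin(th),np.cos(th)]
        T=np.eye(4); T[:3,:3]=R.from_euler("xyz",st["tool_rot"]).as_matrix(); T[:3,3]=st["tcp_pos"]
        T=T@c["mount"]
    else:
        d=np.r_[p/f,1]; T=np.linalg.inv(c["world_to_cam"])
    return T[:3,3],T[:3,:3]@d
def hit(n,u,v,z,st=None):
    o,d=ray(n,u,v,st); return o+d*(z-o[2])/d[2]
def proj(n,P,st=None):
    c=eyes.calibration(n); f=192/np.tan(np.radians(c["vertical_fov"])/2)
    P=np.atleast_2d(P)
    if n=="wrist":
        T=np.eye(4); T[:3,:3]=R.from_euler("xyz",st["tool_rot"]).as_matrix(); T[:3,3]=st["tcp_pos"]
        W=np.linalg.inv(T@c["mount"])
    else: W=c["world_to_cam"]
    q=P@W[:3,:3].T+W[:3,3]
    if n=="wrist":
        r=np.hypot(q[:,0],q[:,1]); th=np.arctan2(r,q[:,2]); return q[:,:2]/r[:,None]*(th*f)[:,None]+[c["cx"],c["cy"]]
    return q[:,:2]/q[:,2:]*f+[c["cx"],c["cy"]]
E
python3 - <<'E'
from h import *
im=cv2.imread("pics/scene0.png")
cv2.imwrite("pics/crop1.png",cv2.resize(im[140:290,120:360],None,fx=3.3,fy=3.3,interpolation=cv2.INTER_CUBIC))
for p in[(150,278),(238,240),(302,205),(242,230),(262,213),(277,225)]: print(p,hit("scene",*p,0))
for p in[(257,181),(284,156),(348,181),(325,205)]: print('dock',p,hit("scene",*p,.055))
for p in[(150,230),(155,180),(218,220),(205,195),(338,180)]: print('side',p,hit("side",*p,0.0))
E
```

```text
(150, 278) [0.3971 0.3424 0.    ]
(238, 240) [0.3728 0.1205 0.    ]
(302, 205) [ 0.3753 -0.1235  0.    ]
(242, 230) [0.3979 0.0824 0.    ]
(262, 213) [ 0.4214 -0.0142  0.    ]
(277, 225) [0.3535 0.0049 0.    ]
dock (257, 181) [ 0.4856 -0.0623  0.055 ]
dock (284, 156) [ 0.5557 -0.2596  0.055 ]
dock (348, 181) [ 0.3109 -0.2392  0.055 ]
dock (325, 205) [ 0.2734 -0.0769  0.055 ]
side (150, 230) [0.3709 0.3532 0.    ]
side (155, 180) [0.5726 0.2978 0.    ]
side (218, 220) [0.3375 0.141  0.    ]
side (205, 195) [0.4511 0.1525 0.    ]
side (338, 180) [ 0.3639 -0.3041  0.    ]
```

View pics/crop1.png

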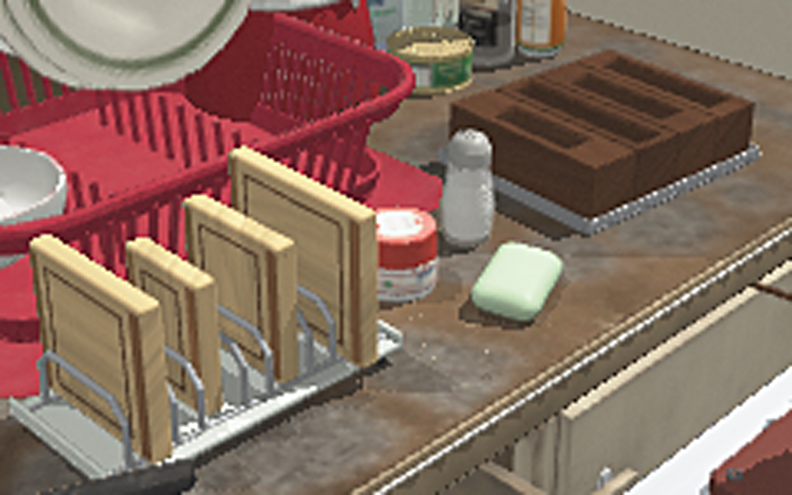

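```bash
python3 - <<'E'
from h import *
c=lambda u,v:(u/3.3+120,v/3.3+140)
B={'115':(.122,(33,240),(136,310),(165,300)),'75':(.110,(128,242),(196,288),(217,277)),'95':(.116,(187,200),(272,250),(296,238)),'135':(.128,(232,152),(352,222),(378,210))}
for k,(z,*ps) in B.items():
    q=[hit("scene",*c(*p),z)[:2] for p in ps]
    print(k,*q,'len',np.linalg.norm(q[1]-q[0]),'th',np.linalg.norm(q[2]-q[1]),'ang',np.degrees(np.arctan2(*(q[0]-q[1])[::-1])))
for p in[(450,103),(607,52),(755,103),(632,150),(585,165)]: print(p,hit("scene",*c(*p),.055))
E
```

```text
115 [0.4573 0.3345] [0.3481 0.3381] [0.3455 0.3207] len 0.10919736348523952 th 0.017594120488007313 ang -1.9185566695514071
75 [0.4344 0.2842] [0.3606 0.2889] [0.3621 0.2725] len 0.07387319283807009 th 0.01646294432695326 ang -3.5843206781207164
95 [0.4449 0.2311] [0.3558 0.2354] [0.357  0.2154] len 0.08916780678991239 th 0.02009695954745497 ang -2.762701334401527
135 [0.4612 0.1807] [0.3315 0.1923] [0.3317 0.1701] len 0.13023662065060632 th 0.022148996596574315 ang -5.109216997282026
(450, 103) [ 0.5331 -0.1101  0.055 ]
(607, 52) [ 0.5133 -0.3061  0.055 ]
(755, 103) [ 0.3466 -0.3001  0.055 ]
(632, 150) [ 0.3641 -0.1445  0.055 ]
(585, 165) [ 0.3734 -0.0954  0.055 ]
```

carry_out:
  steps:
    - {"x":14,"y":-34,"z":7,"twist":0.036,"jaw":0.5}
    - {"x":14,"y":-34,"z":7,"twist":0.036,"jaw":0.5}
    - {"x":14,"y":-34,"z":7,"twist":0.036,"jaw":0.5}
    - {"x":14,"y":-34,"z":7,"twist":0.036,"jaw":0.5}
    - {"x":14,"y":-34,"z":7,"twist":0.036,"jaw":0.5}
    - {"x":14,"y":-34,"z":7,"twist":0.036,"jaw":0.5}
    - {"x":14,"y":-34,"z":7,"twist":0.036,"jaw":0.5}
    - {"x":14,"y":-34,"z":7,"twist":0.036,"jaw":0.5}
    - {"x":14,"y":-34,"z":7,"twist":0.036,"jaw":0.5}
    - {"x":14,"y":-34,"z":7,"twist":0.036,"jaw":0.5}

```text
t: 0.98
tcp_pos: [0.4004, 0.2537, 0.3016]
tool_rot: [3.141, -0.0, 3.091]
force: [1.0, 0.2, -0.0]
grip_width: 0.5
finger_force: 0.0
```

```bash
python3 - <<'E'
from h import *
s=arm.state(); im=eyes.capture("wrist"); np.save("s1.npy",s,allow_pickle=True)
cv2.imwrite("pics/w1.png",im); cv2.imwrite("pics/w1b.png",cv2.resize(im,(800,600),interpolation=cv2.INTER_CUBIC))
print(s["t"],s["tcp_pos"],s["tool_rot"],s["grip_width"],s["joint_positions"])
E
```

```text
0.9833 [0.4004 0.2537 0.3016] [ 3.1414 -0.0002  3.0915] 0.5001341599133389 [-0.9169 -0.0694  0.2456  1.7736  0.0167  1.4352  0.8466]
```

View pics/w1b.png

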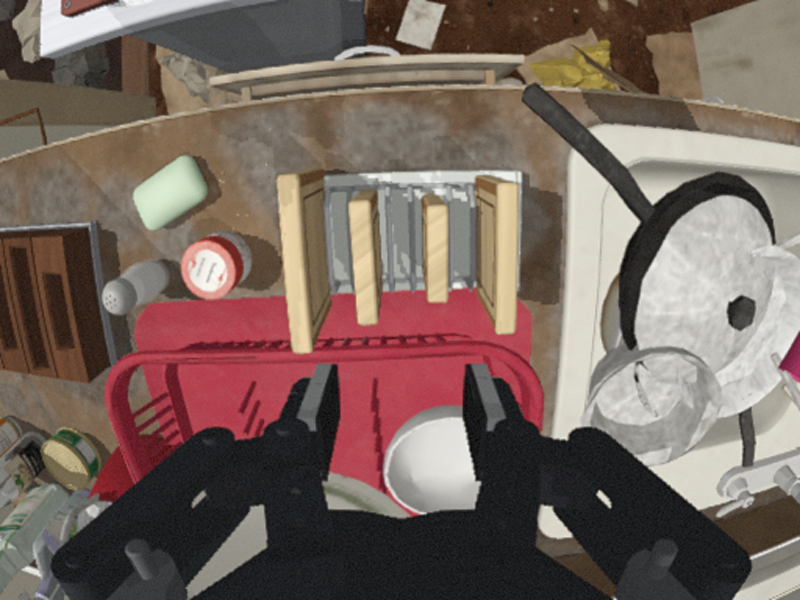

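```bash
python3 - <<'E'
from h import *
s=np.load("s1.npy",allow_pickle=True).item()
B={'135':(.128,(278,176),(302,174),(290,352),(313,350)),'95':(.116,(349,196),(376,193),(357,325),(378,322)),'75':(.110,(423,197),(445,195),(427,302),(447,301)),'115':(.122,(497,182),(515,181),(495,334),(515,332))}
for k,(z,*ps) in B.items():
    q=np.array([hit("wrist",u*.64,v*.64,z,s)[:2] for u,v in ps]); m=q.mean(0); a=(q[2]+q[3]-q[0]-q[1])/2
    print(k,'c',m,'len',np.linalg.norm(a),'th',np.linalg.norm(q[0]-q[1]),np.linalg.norm(q[2]-q[3]),'ang',np.degrees(np.arctan2(a[1],a[0])))
print('salt',hit("wrist",118*.64,296*.64,.085,s),'pot',hit("wrist",212*.64,270*.64,.05,s))
for p in[(90,224),(108,378)]: print('dock edge',hit("wrist",p[0]*.64,p[1]*.64,.055,s))
E
```

```text
135 c [0.3991 0.1777] len 0.1312587286591931 th 0.01714120928092827 0.01829954894798344 ang -2.6193654051212842
95 c [0.4005 0.2273] len 0.09726822534138853 th 0.0192570558563324 0.016257282530953918 ang -1.848568844603399
75 c [0.3962 0.2795] len 0.08001208234401679 th 0.015920002368065643 0.015275682185225804 ang -0.23050704368181973
115 c [0.4032 0.3301] len 0.11403684078925584 th 0.013037193507938548 0.015735213866747484 ang 0.12265899723996132
salt [ 0.4255 -0.0112  0.085 ] pot [0.4159 0.0774 0.05  ]
dock edge [ 0.358 -0.053  0.055]
dock edge [ 0.5276 -0.0773  0.055 ]
```

carry_out:
  steps:
    - {"x":3,"y":-39,"z":0,"twist":0,"jaw":0.5}
    - {"x":3,"y":-39,"z":0,"twist":0,"jaw":0.5}
    - {"x":3,"y":-39,"z":0,"twist":0,"jaw":0.5}
    - {"x":3,"y":-39,"z":0,"twist":0,"jaw":0.5}
    - {"x":3,"y":-39,"z":0,"twist":0,"jaw":0.5}
    - {"x":3,"y":-39,"z":0,"twist":0,"jaw":0.5}
    - {"x":3,"y":-39,"z":0,"twist":0,"jaw":0.5}
    - {"x":3,"y":-39,"z":0,"twist":0,"jaw":0.5}
    - {"x":3,"y":-39,"z":0,"twist":0,"jaw":0.5}
    - {"x":3,"y":-39,"z":0,"twist":0,"jaw":0.5}

```text
t: 1.87
tcp_pos: [0.4298, -0.1363, 0.3013]
tool_rot: [3.141, 0.0, 3.09]
force: [1.8, 0.3, -1.1]
grip_width: 0.498
finger_force: 0.0
```

```bash
python3 - <<'E'
from h import *
s=arm.state(); im=eyes.capture("wrist"); np.save("s2.npy",s,allow_pickle=True)
cv2.imwrite("pics/w2.png",im); cv2.imwrite("pics/w2b.png",cv2.resize(im,(800,600),interpolation=cv2.INTER_CUBIC))
print(s["t"],s["tcp_pos"],s["tool_rot"],s["grip_width"],s["joint_positions"])
E
```

```text
1.8667 [ 0.4298 -0.1363  0.3013] [3.1411 0.0005 3.0895] 0.49764652578620155 [-0.6398 -0.2082  0.7406  1.8386  0.1404  1.4583  1.5929]
```

View pics/w2b.png

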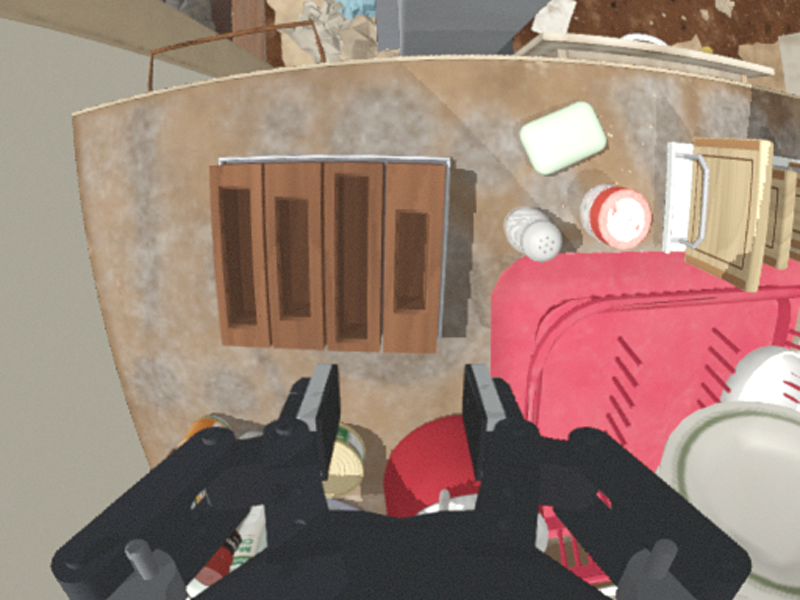

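The dock in this picture has slots, from right to left, of lengths 75 (at 410,262), 135 (355,258), 95 (292,258) and 115 (238,257).

```bash
python3 - <<'E'
from h import *
s=np.load("s2.npy",allow_pickle=True).item()
S={'75':[(395,210),(431,210),(425,314),(393,311)],'135':[(334,174),(371,174),(369,341),(337,341)],'95':[(273,197),(308,197),(311,321),(278,321)],'115':[(218,187),(249,187),(257,328),(227,328)],
'dock':[(210,165),(447,165),(436,352),(221,346)]}
for k,ps in S.items():
    q=np.array([hit("wrist",u*.64,v*.64,.055,s)[:2] for u,v in ps]); m=q.mean(0); a=(q[2]+q[3]-q[0]-q[1])/2; b=(q[0]+q[3]-q[1]-q[2])/2
    print(k,'c',m,'len',np.linalg.norm(a),'w',np.linalg.norm(b),'ang',np.degrees(np.arctan2(a[1],a[0])))
E
```

```text
75 c [ 0.448  -0.1285] len 0.09146287277165682 w 0.029425302986364154 ang -4.815700865359
135 c [ 0.4439 -0.1791] len 0.15007565741106782 w 0.030246915121527405 ang -4.349372747822006
95 c [ 0.4405 -0.2326] len 0.11262358140492122 w 0.031056364213504627 ang -4.644478797730082
115 c [ 0.4362 -0.2843] len 0.13123349958677005 w 0.029933127461749764 ang -4.725426686848521
dock c [ 0.4419 -0.2045] len 0.169963256863124 w 0.20565101671380642 ang -5.164631829969362
```

carry_out:
  steps:
    - {"x":-3.5,"y":35,"z":0,"twist":0.017,"jaw":0.5}
    - {"x":-3.5,"y":35,"z":0,"twist":0,"jaw":0.5}
    - {"x":-3.5,"y":35,"z":0,"twist":0,"jaw":0.5}
    - {"x":-3.5,"y":35,"z":0,"twist":0,"jaw":0.5}
    - {"x":-3.5,"y":35,"z":0,"twist":0,"jaw":0.5}
    - {"x":-3.5,"y":35,"z":-15,"twist":0,"jaw":0.5}
    - {"x":-3.5,"y":35,"z":-18,"twist":0,"jaw":0.5}
    - {"x":-3.5,"y":35,"z":-18,"twist":0,"jaw":0.5}
    - {"x":-3.5,"y":34,"z":-18,"twist":0,"jaw":0.5}
    - {"x":0,"y":0,"z":-40,"twist":0,"jaw":0.5}

```text
t: 2.75
tcp_pos: [0.3988, 0.1873, 0.1941]
tool_rot: [3.137, 0.004, 3.114]
force: [0.9, 0.7, -0.9]
grip_width: 0.497
finger_force: 0.0
```

carry_out:
  steps:
    - {"jaw":0.5}
    - {"jaw":0.5}
    - {"z":-10,"jaw":0.5}
    - {"z":-10,"jaw":0.5}
    - {"z":-10,"jaw":0.5}
    - {"z":-5,"jaw":0.5}
    - {"jaw":0.5}
    - {"jaw":0.5}
    - {"jaw":0.5}
    - {"jaw":0.5}

```text
validation failed for argument at $.st...
```

```bash
python3 - <<'E'
from h import *
s=arm.state(); print(s["tcp_pos"],s["tool_rot"],s["t"])
im=eyes.capture("scene"); a=cv2.resize(im[110:290,110:270],None,fx=3,fy=3,interpolation=cv2.INTER_CUBIC)
cv2.imwrite("pics/s3.png",a)
E
```

```text
[0.3988 0.1873 0.1941] [3.1368 0.0044 3.1139] 2.75
```

View pics/s3.png

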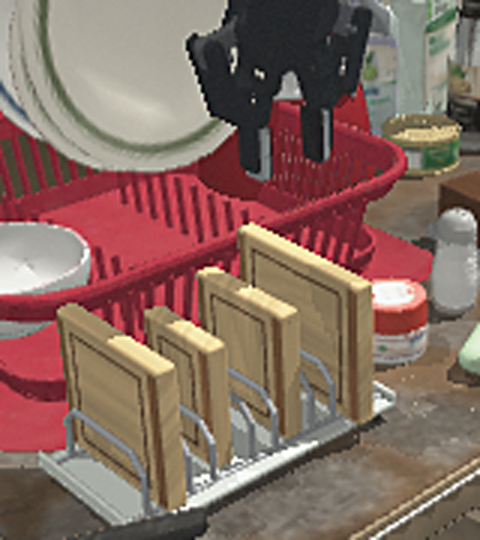

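The gripper stands open above board 135, which is at crop (305,280), and touches nothing. Every row has to carry all five numbers.

carry_out:
  steps:
    - {"x":0,"y":0,"z":0,"twist":0,"jaw":0.5}
    - {"x":0,"y":0,"z":0,"twist":0,"jaw":0.5}
    - {"x":0,"y":0,"z":-10,"twist":0,"jaw":0.5}
    - {"x":0,"y":0,"z":-10,"twist":0,"jaw":0.5}
    - {"x":0,"y":0,"z":-10,"twist":0,"jaw":0.5}
    - {"x":0,"y":0,"z":-5,"twist":0,"jaw":0.5}
    - {"x":0,"y":0,"z":0,"twist":0,"jaw":0.5}
    - {"x":0,"y":0,"z":0,"twist":0,"jaw":0.5}
    - {"x":0,"y":0,"z":0,"twist":0,"jaw":0.5}
    - {"x":0,"y":0,"z":0,"twist":0,"jaw":0.5}

```text
t: 3.63
tcp_pos: [0.3989, 0.1798, 0.1577]
tool_rot: [3.141, 0.001, 3.107]
force: [-1.4, -0.3, -0.2]
grip_width: 0.5
finger_force: 0.0
```

carry_out:
  steps:
    - {"x":0,"y":-2,"z":-11,"twist":0,"jaw":0.5}
    - {"x":0,"y":0,"z":-11,"twist":0,"jaw":0.5}
    - {"x":0,"y":0,"z":-11,"twist":0,"jaw":0.5}
    - {"x":0,"y":0,"z":-11,"twist":0,"jaw":0.5}
    - {"x":0,"y":0,"z":-11,"twist":0,"jaw":0.5}
    - {"x":0,"y":0,"z":-8,"twist":0,"jaw":0.5}
    - {"x":0,"y":0,"z":-4,"twist":0,"jaw":0.5}
    - {"x":0,"y":0,"z":0,"twist":0,"jaw":0.5}
    - {"x":0,"y":0,"z":0,"twist":0,"jaw":0.8}
    - {"x":0,"y":0,"z":0,"twist":0,"jaw":1}

```text
t: 4.47
tcp_pos: [0.3991, 0.1779, 0.0909]
tool_rot: [3.141, 0.001, 3.107]
force: [-0.6, 0.2, -0.2]
grip_width: 0.228
finger_force: 0.0
```

carry_out:
  steps:
    - {"x":0,"y":0,"z":0,"twist":0,"jaw":1}
    - {"x":0,"y":0,"z":0,"twist":0,"jaw":1}
    - {"x":0,"y":0,"z":0,"twist":0,"jaw":1}
    - {"x":0,"y":0,"z":0,"twist":0,"jaw":1}
    - {"x":0,"y":0,"z":5,"twist":0,"jaw":1}
    - {"x":0,"y":0,"z":10,"twist":0,"jaw":1}
    - {"x":0,"y":0,"z":10,"twist":0,"jaw":1}
    - {"x":0,"y":0,"z":10,"twist":0,"jaw":1}
    - {"x":0,"y":0,"z":10,"twist":0,"jaw":1}
    - {"x":0,"y":0,"z":5,"twist":0,"jaw":1}

```text
t: 5.3
tcp_pos: [0.3993, 0.178, 0.1422]
tool_rot: [3.14, 0.002, 3.107]
force: [0.2, -0.1, -1.1]
grip_width: 0.179
finger_force: 58.5
```

carry_out:
  steps:
    - {"x":0,"y":0,"z":25,"twist":0,"jaw":1}
    - {"x":0,"y":-10,"z":30,"twist":0,"jaw":1}
    - {"x":5,"y":-20,"z":25,"twist":-0.008,"jaw":1}
    - {"x":5,"y":-30,"z":5,"twist":-0.01,"jaw":1}
    - {"x":5,"y":-38,"z":0,"twist":-0.01,"jaw":1}
    - {"x":5,"y":-40,"z":0,"twist":-0.01,"jaw":1}
    - {"x":5,"y":-40,"z":0,"twist":-0.01,"jaw":1}
    - {"x":5,"y":-40,"z":0,"twist":0,"jaw":1}
    - {"x":5,"y":-40,"z":0,"twist":0,"jaw":1}
    - {"x":5,"y":-40,"z":0,"twist":0,"jaw":1}

```text
t: 6.13
tcp_pos: [0.4384, -0.1225, 0.2259]
tool_rot: [3.141, 0.001, 3.059]
force: [0.9, 0.5, -2.1]
grip_width: 0.18
finger_force: 58.8
```

carry_out:
  steps:
    - {"x":5,"y":-30,"z":0,"twist":0,"jaw":1}
    - {"x":0,"y":-20,"z":0,"twist":0,"jaw":1}
    - {"x":0,"y":-9,"z":0,"twist":0,"jaw":1}
    - {"x":0,"y":0,"z":-10,"twist":0,"jaw":1}
    - {"x":0,"y":0,"z":-20,"twist":0,"jaw":1}
    - {"x":0,"y":0,"z":-20,"twist":0,"jaw":1}
    - {"x":0,"y":0,"z":-10,"twist":0,"jaw":1}
    - {"x":0,"y":0,"z":0,"twist":0,"jaw":1}
    - {"x":0,"y":0,"z":0,"twist":0,"jaw":1}
    - {"x":0,"y":0,"z":0,"twist":0,"jaw":1}

```text
t: 6.97
tcp_pos: [0.4442, -0.1792, 0.1661]
tool_rot: [-3.142, 0.001, 3.059]
force: [0.8, 0.4, -1.3]
grip_width: 0.184
finger_force: 58.9
```

```bash
python3 - <<'E'
from h import *
s=arm.state(); print(s["tcp_pos"],s["tool_rot"],s["t"])
im=eyes.capture("wrist"); im2=eyes.capture("scene")
a=np.hstack([cv2.resize(im,(480,360)),cv2.resize(im2[60:240,200:360],(320,360),interpolation=cv2.INTER_CUBIC)])
cv2.imwrite("pics/s4.png",a)
E
```

```text
[ 0.4442 -0.1792  0.1661] [-3.1416  0.0009  3.0592] 6.9667
```

View pics/s4.png

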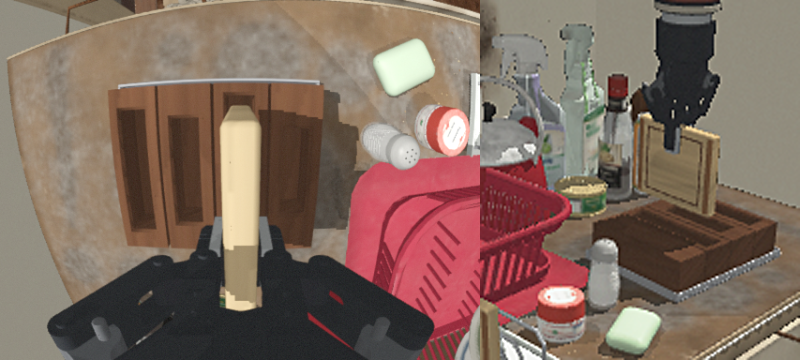

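Board 135 hangs upright over the second slot from the right, at (240,180) in the wrist view. It looks lined up.

carry_out:
  steps:
    - {"x":0,"y":0,"z":-8,"twist":0,"jaw":1}
    - {"x":0,"y":0,"z":-8,"twist":0,"jaw":1}
    - {"x":0,"y":0,"z":-8,"twist":0,"jaw":1}
    - {"x":0,"y":0,"z":-8,"twist":0,"jaw":1}
    - {"x":0,"y":0,"z":-8,"twist":0,"jaw":1}
    - {"x":0,"y":0,"z":-8,"twist":0,"jaw":1}
    - {"x":0,"y":0,"z":-5,"twist":0,"jaw":1}
    - {"x":0,"y":0,"z":-5,"twist":0,"jaw":1}
    - {"x":0,"y":0,"z":0,"twist":0,"jaw":1}
    - {"x":0,"y":0,"z":0,"twist":0,"jaw":1}

```text
t: 7.9
tcp_pos: [0.4436, -0.1795, 0.1072]
tool_rot: [-3.141, -0.001, 3.059]
force: [1.0, -0.7, -0.8]
grip_width: 0.176
finger_force: 58.9
```

carry_out:
  steps:
    - {"x":0,"y":0,"z":-5,"twist":0,"jaw":1}
    - {"x":0,"y":0,"z":-5,"twist":0,"jaw":1}
    - {"x":0,"y":0,"z":-4,"twist":0,"jaw":1}
    - {"x":0,"y":0,"z":-2,"twist":0,"jaw":1}
    - {"x":0,"y":0,"z":-2,"twist":0,"jaw":1}
    - {"x":0,"y":0,"z":0,"twist":0,"jaw":1}
    - {"x":0,"y":0,"z":0,"twist":0,"jaw":1}
    - {"x":0,"y":0,"z":0,"twist":0,"jaw":1}
    - {"x":0,"y":0,"z":0,"twist":0,"jaw":1}
    - {"x":0,"y":0,"z":0,"twist":0,"jaw":1}

```text
t: 8.73
tcp_pos: [0.4438, -0.1794, 0.0895]
tool_rot: [3.142, 0.0, 3.059]
force: [0.8, 0.5, -1.6]
grip_width: 0.176
finger_force: 58.9
```

carry_out:
  steps:
    - {"x":0,"y":0,"z":-1,"twist":0,"jaw":1}
    - {"x":0,"y":0,"z":-1,"twist":0,"jaw":1}
    - {"x":0,"y":0,"z":0,"twist":0,"jaw":1}
    - {"x":0,"y":0,"z":0,"twist":0,"jaw":0.7}
    - {"x":0,"y":0,"z":0,"twist":0,"jaw":0.6}
    - {"x":0,"y":0,"z":0,"twist":0,"jaw":0.5}
    - {"x":0,"y":0,"z":0,"twist":0,"jaw":0.5}
    - {"x":0,"y":0,"z":0,"twist":0,"jaw":0.5}
    - {"x":0,"y":0,"z":10,"twist":0,"jaw":0.5}
    - {"x":0,"y":0,"z":20,"twist":0,"jaw":0.5}

```text
t: 9.57
tcp_pos: [0.4422, -0.1792, 0.1165]
tool_rot: [-3.141, -0.004, 3.058]
force: [-0.6, 1.4, 0.1]
grip_width: 0.5
finger_force: 0.0
```

carry_out:
  steps:
    - {"x":0,"y":0,"z":30,"twist":0,"jaw":0.5}
    - {"x":0,"y":5,"z":30,"twist":0,"jaw":0.5}
    - {"x":-4,"y":25,"z":30,"twist":0.008,"jaw":0.5}
    - {"x":-5,"y":38,"z":0,"twist":0.01,"jaw":0.5}
    - {"x":-5,"y":40,"z":0,"twist":0.01,"jaw":0.5}
    - {"x":-5,"y":40,"z":0,"twist":0.01,"jaw":0.5}
    - {"x":-5,"y":40,"z":0,"twist":0.01,"jaw":0.5}
    - {"x":-5,"y":40,"z":0,"twist":0,"jaw":0.5}
    - {"x":-5,"y":40,"z":0,"twist":0,"jaw":0.5}
    - {"x":-5,"y":40,"z":0,"twist":0,"jaw":0.5}

```text
t: 10.4
tcp_pos: [0.4042, 0.1302, 0.2083]
tool_rot: [3.141, 0.001, 3.106]
force: [2.5, -0.5, 0.4]
grip_width: 0.501
finger_force: 0.0
```

carry_out:
  steps:
    - {"x":-4,"y":40,"z":0,"twist":0,"jaw":0.5}
    - {"x":0,"y":30,"z":0,"twist":0,"jaw":0.5}
    - {"x":0,"y":20,"z":0,"twist":0,"jaw":0.5}
    - {"x":0,"y":9,"z":-20,"twist":0,"jaw":0.5}
    - {"x":0,"y":0,"z":-25,"twist":0,"jaw":0.5}
    - {"x":0,"y":0,"z":-20,"twist":0,"jaw":0.5}
    - {"x":0,"y":0,"z":-5,"twist":0,"jaw":0.5}
    - {"x":0,"y":0,"z":0,"twist":0,"jaw":0.5}
    - {"x":0,"y":0,"z":0,"twist":0,"jaw":0.5}
    - {"x":0,"y":0,"z":0,"twist":0,"jaw":0.5}

```text
t: 11.23
tcp_pos: [0.4015, 0.228, 0.139]
tool_rot: [3.14, 0.002, 3.106]
force: [0.5, -0.2, 0.8]
grip_width: 0.502
finger_force: 0.0
```

carry_out:
  steps:
    - {"x":-1,"y":-1,"z":-10,"twist":0,"jaw":0.5}
    - {"x":0,"y":0,"z":-12,"twist":0,"jaw":0.5}
    - {"x":0,"y":0,"z":-12,"twist":0,"jaw":0.5}
    - {"x":0,"y":0,"z":-12,"twist":0,"jaw":0.5}
    - {"x":0,"y":0,"z":-9,"twist":0,"jaw":0.5}
    - {"x":0,"y":0,"z":-5,"twist":0,"jaw":0.5}
    - {"x":0,"y":0,"z":0,"twist":0,"jaw":0.5}
    - {"x":0,"y":0,"z":0,"twist":0,"jaw":0.8}
    - {"x":0,"y":0,"z":0,"twist":0,"jaw":1}
    - {"x":0,"y":0,"z":0,"twist":0,"jaw":1}

```text
t: 12.07
tcp_pos: [0.4002, 0.227, 0.0781]
tool_rot: [3.141, 0.001, 3.107]
force: [0.0, -0.2, -0.7]
grip_width: 0.18
finger_force: 58.3
```

carry_out:
  steps:
    - {"x":0,"y":0,"z":0,"twist":0,"jaw":1}
    - {"x":0,"y":0,"z":0,"twist":0,"jaw":1}
    - {"x":0,"y":0,"z":0,"twist":0,"jaw":1}
    - {"x":0,"y":0,"z":0,"twist":0,"jaw":1}
    - {"x":0,"y":0,"z":5,"twist":0,"jaw":1}
    - {"x":0,"y":0,"z":10,"twist":0,"jaw":1}
    - {"x":0,"y":0,"z":10,"twist":0,"jaw":1}
    - {"x":0,"y":0,"z":10,"twist":0,"jaw":1}
    - {"x":0,"y":0,"z":10,"twist":0,"jaw":1}
    - {"x":0,"y":0,"z":15,"twist":0,"jaw":1}

```text
t: 12.9
tcp_pos: [0.3994, 0.2264, 0.1381]
tool_rot: [-3.141, -0.0, 3.107]
force: [-0.2, -0.2, -1.6]
grip_width: 0.18
finger_force: 58.4
```

carry_out:
  steps:
    - {"x":0,"y":0,"z":30,"twist":0,"jaw":1}
    - {"x":0,"y":-10,"z":35,"twist":0,"jaw":1}
    - {"x":5,"y":-25,"z":25,"twist":-0.008,"jaw":1}
    - {"x":5,"y":-35,"z":10,"twist":-0.01,"jaw":1}
    - {"x":5,"y":-40,"z":0,"twist":-0.01,"jaw":1}
    - {"x":5,"y":-40,"z":0,"twist":-0.01,"jaw":1}
    - {"x":5,"y":-40,"z":0,"twist":-0.01,"jaw":1}
    - {"x":5,"y":-40,"z":0,"twist":0,"jaw":1}
    - {"x":5,"y":-40,"z":0,"twist":0,"jaw":1}
    - {"x":5,"y":-40,"z":0,"twist":0,"jaw":1}

```text
t: 13.73
tcp_pos: [0.4394, -0.0855, 0.2383]
tool_rot: [3.14, 0.001, 3.059]
force: [1.4, 0.5, -1.2]
grip_width: 0.175
finger_force: 58.5
```

carry_out:
  steps:
    - {"x":1,"y":-40,"z":0,"twist":0,"jaw":1}
    - {"x":0,"y":-40,"z":0,"twist":0,"jaw":1}
    - {"x":0,"y":-35,"z":0,"twist":0,"jaw":1}
    - {"x":0,"y":-24,"z":0,"twist":0,"jaw":1}
    - {"x":0,"y":-10,"z":0,"twist":0,"jaw":1}
    - {"x":0,"y":0,"z":-15,"twist":0,"jaw":1}
    - {"x":0,"y":0,"z":-15,"twist":0,"jaw":1}
    - {"x":0,"y":0,"z":0,"twist":0,"jaw":1}
    - {"x":0,"y":0,"z":0,"twist":0,"jaw":1}
    - {"x":0,"y":0,"z":0,"twist":0,"jaw":1}

```text
t: 14.57
tcp_pos: [0.441, -0.2324, 0.2084]
tool_rot: [3.142, 0.001, 3.059]
force: [0.5, -0.4, -0.0]
grip_width: 0.183
finger_force: 58.6
```

```bash
python3 - <<'E'
from h import *
s=arm.state(); print(s["tcp_pos"],s["tool_rot"],s["t"])
im=eyes.capture("wrist"); im2=eyes.capture("scene")
a=np.hstack([cv2.resize(im,(480,360)),cv2.resize(im2[60:240,200:360],(320,360),interpolation=cv2.INTER_CUBIC)])
cv2.imwrite("pics/s5.png",a)
E
```

```text
[ 0.441  -0.2324  0.2084] [3.1415 0.0008 3.0589] 14.5667
```

View pics/s5.png

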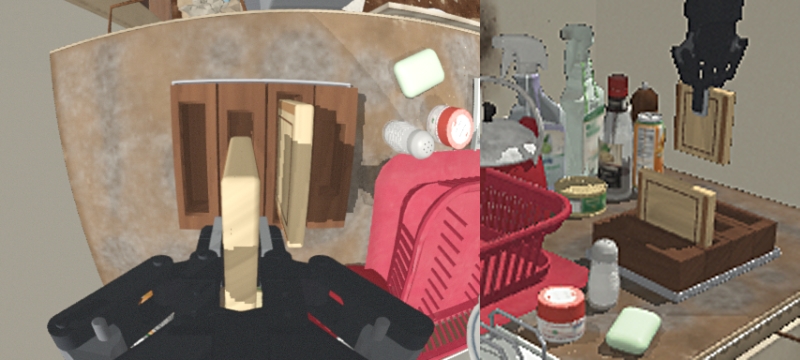

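Board 135 sits upright in its slot, and board 95 hangs over the third slot.

carry_out:
  steps:
    - {"x":0,"y":0,"z":-12,"twist":0,"jaw":1}
    - {"x":0,"y":0,"z":-15,"twist":0,"jaw":1}
    - {"x":0,"y":0,"z":-15,"twist":0,"jaw":1}
    - {"x":0,"y":0,"z":-15,"twist":0,"jaw":1}
    - {"x":0,"y":0,"z":-15,"twist":0,"jaw":1}
    - {"x":0,"y":0,"z":-12,"twist":0,"jaw":1}
    - {"x":0,"y":0,"z":-10,"twist":0,"jaw":1}
    - {"x":0,"y":0,"z":-8,"twist":0,"jaw":1}
    - {"x":0,"y":0,"z":-5,"twist":0,"jaw":1}
    - {"x":0,"y":0,"z":-4,"twist":0,"jaw":1}

```text
t: 15.5
tcp_pos: [0.4408, -0.2324, 0.096]
tool_rot: [-3.141, -0.0, 3.059]
force: [-0.3, 0.3, -0.5]
grip_width: 0.174
finger_force: 58.6
```

carry_out:
  steps:
    - {"x":0,"y":0,"z":-4,"twist":0,"jaw":1}
    - {"x":0,"y":0,"z":-4,"twist":0,"jaw":1}
    - {"x":0,"y":0,"z":-4,"twist":0,"jaw":1}
    - {"x":0,"y":0,"z":-4,"twist":0,"jaw":1}
    - {"x":0,"y":0,"z":-4,"twist":0,"jaw":1}
    - {"x":0,"y":0,"z":0,"twist":0,"jaw":1}
    - {"x":0,"y":0,"z":0,"twist":0,"jaw":1}
    - {"x":0,"y":0,"z":0,"twist":0,"jaw":1}
    - {"x":0,"y":0,"z":0,"twist":0,"jaw":1}
    - {"x":0,"y":0,"z":0,"twist":0,"jaw":1}

```text
t: 16.33
tcp_pos: [0.4408, -0.2324, 0.0765]
tool_rot: [-3.142, 0.0, 3.059]
force: [0.6, 0.7, -0.1]
grip_width: 0.179
finger_force: 58.6
```

carry_out:
  steps:
    - {"x":0,"y":0,"z":-1,"twist":0,"jaw":1}
    - {"x":0,"y":0,"z":-1,"twist":0,"jaw":1}
    - {"x":0,"y":0,"z":0,"twist":0,"jaw":1}
    - {"x":0,"y":0,"z":0,"twist":0,"jaw":0.7}
    - {"x":0,"y":0,"z":0,"twist":0,"jaw":0.6}
    - {"x":0,"y":0,"z":0,"twist":0,"jaw":0.5}
    - {"x":0,"y":0,"z":0,"twist":0,"jaw":0.5}
    - {"x":0,"y":0,"z":0,"twist":0,"jaw":0.5}
    - {"x":0,"y":0,"z":10,"twist":0,"jaw":0.5}
    - {"x":0,"y":0,"z":20,"twist":0,"jaw":0.5}

```text
t: 17.17
tcp_pos: [0.4393, -0.232, 0.1035]
tool_rot: [-3.141, -0.004, 3.058]
force: [-0.5, -0.8, 0.4]
grip_width: 0.499
finger_force: 0.0
```

carry_out:
  steps:
    - {"x":0,"y":0,"z":35,"twist":0,"jaw":0.5}
    - {"x":0,"y":5,"z":38,"twist":0,"jaw":0.5}
    - {"x":-4,"y":20,"z":32,"twist":0.008,"jaw":0.5}
    - {"x":-5,"y":38,"z":5,"twist":0.01,"jaw":0.5}
    - {"x":-5,"y":40,"z":0,"twist":0.01,"jaw":0.5}
    - {"x":-5,"y":41,"z":0,"twist":0.01,"jaw":0.5}
    - {"x":-5,"y":41,"z":0,"twist":0.01,"jaw":0.5}
    - {"x":-5,"y":41,"z":0,"twist":0,"jaw":0.5}
    - {"x":-5,"y":41,"z":0,"twist":0,"jaw":0.5}
    - {"x":-5,"y":41,"z":0,"twist":0,"jaw":0.5}

```text
t: 18.0
tcp_pos: [0.4011, 0.0771, 0.2153]
tool_rot: [3.141, 0.002, 3.106]
force: [1.2, -0.2, -0.4]
grip_width: 0.5
finger_force: 0.0
```

carry_out:
  steps:
    - {"x":-5,"y":41,"z":0,"twist":0,"jaw":0.5}
    - {"x":0,"y":41,"z":0,"twist":0,"jaw":0.5}
    - {"x":0,"y":41,"z":0,"twist":0,"jaw":0.5}
    - {"x":0,"y":36,"z":0,"twist":0,"jaw":0.5}
    - {"x":0,"y":28,"z":-10,"twist":0,"jaw":0.5}
    - {"x":0,"y":17,"z":-25,"twist":0,"jaw":0.5}
    - {"x":0,"y":0,"z":-30,"twist":0,"jaw":0.5}
    - {"x":0,"y":0,"z":-5,"twist":0,"jaw":0.5}
    - {"x":0,"y":0,"z":0,"twist":0,"jaw":0.5}
    - {"x":0,"y":0,"z":0,"twist":0,"jaw":0.5}

```text
t: 18.83
tcp_pos: [0.3973, 0.2791, 0.1456]
tool_rot: [3.142, 0.001, 3.105]
force: [-0.4, 0.5, 0.5]
grip_width: 0.499
finger_force: 0.0
```

Down 71 to z = 0.074.

carry_out:
  steps:
    - {"x":0,"y":0,"z":-10,"twist":0,"jaw":0.5}
    - {"x":0,"y":0,"z":-14,"twist":0,"jaw":0.5}
    - {"x":0,"y":0,"z":-14,"twist":0,"jaw":0.5}
    - {"x":0,"y":0,"z":-14,"twist":0,"jaw":0.5}
    - {"x":0,"y":0,"z":-12,"twist":0,"jaw":0.5}
    - {"x":0,"y":0,"z":-7,"twist":0,"jaw":0.5}
    - {"x":0,"y":0,"z":0,"twist":0,"jaw":0.5}
    - {"x":0,"y":0,"z":0,"twist":0,"jaw":0.8}
    - {"x":0,"y":0,"z":0,"twist":0,"jaw":1}
    - {"x":0,"y":0,"z":0,"twist":0,"jaw":1}

```text
t: 19.67
tcp_pos: [0.3985, 0.2831, 0.0781]
tool_rot: [3.134, 0.004, 3.107]
force: [-11.3, -2.0, 33.5]
grip_width: 0.178
finger_force: 75.8
```

carry_out:
  steps:
    - {"x":0,"y":0,"z":0,"twist":0,"jaw":1}
    - {"x":0,"y":0,"z":0,"twist":0,"jaw":1}
    - {"x":0,"y":0,"z":0,"twist":0,"jaw":1}
    - {"x":0,"y":0,"z":0,"twist":0,"jaw":1}
    - {"x":0,"y":0,"z":5,"twist":0,"jaw":1}
    - {"x":0,"y":0,"z":10,"twist":0,"jaw":1}
    - {"x":0,"y":0,"z":10,"twist":0,"jaw":1}
    - {"x":0,"y":0,"z":10,"twist":0,"jaw":1}
    - {"x":0,"y":0,"z":10,"twist":0,"jaw":1}
    - {"x":0,"y":0,"z":15,"twist":0,"jaw":1}

```text
t: 20.5
tcp_pos: [0.3964, 0.2792, 0.1338]
tool_rot: [-3.141, -0.001, 3.106]
force: [0.1, 0.5, -0.5]
grip_width: 0.176
finger_force: 62.2
```

```bash
python3 - <<'E'
from h import *
s=arm.state(); print(s["tcp_pos"],s["tool_rot"],s["t"])
im=eyes.capture("wrist"); im2=eyes.capture("scene")
a=np.hstack([cv2.resize(im,(440,330)),cv2.resize(im2[140:290,110:270],(352,330),interpolation=cv2.INTER_CUBIC)])
cv2.imwrite("pics/s6.png",a)
E
```

```text
[0.3964 0.2792 0.1338] [-3.1408 -0.0006  3.1065] 20.5
```

View pics/s6.png

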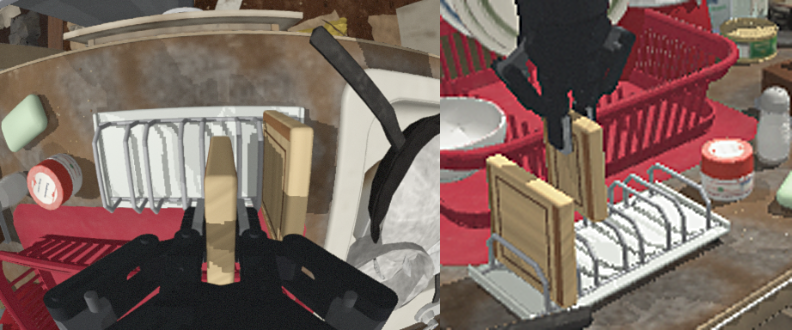

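Board 75 hangs upright at (220,210) in the wrist view, and board 115 still stands in the rack. The 33 N bump was probably the finger linkage on board 115's top, so I will release with a narrower opening next to 135.

carry_out:
  steps:
    - {"x":0,"y":0,"z":30,"twist":0,"jaw":1}
    - {"x":0,"y":-10,"z":35,"twist":0,"jaw":1}
    - {"x":6,"y":-25,"z":20,"twist":-0.007,"jaw":1}
    - {"x":6,"y":-35,"z":0,"twist":-0.01,"jaw":1}
    - {"x":6,"y":-40,"z":0,"twist":-0.01,"jaw":1}
    - {"x":6,"y":-40,"z":0,"twist":-0.01,"jaw":1}
    - {"x":6,"y":-40,"z":0,"twist":-0.01,"jaw":1}
    - {"x":6,"y":-40,"z":0,"twist":0,"jaw":1}
    - {"x":6,"y":-40,"z":0,"twist":0,"jaw":1}
    - {"x":6,"y":-40,"z":0,"twist":0,"jaw":1}

```text
t: 21.43
tcp_pos: [0.4443, -0.0325, 0.2182]
tool_rot: [3.141, 0.0, 3.06]
force: [2.0, 0.9, -0.5]
grip_width: 0.18
finger_force: 62.4
```

carry_out:
  steps:
    - {"x":3,"y":-40,"z":0,"twist":0,"jaw":1}
    - {"x":0,"y":-30,"z":0,"twist":0,"jaw":1}
    - {"x":0,"y":-17,"z":0,"twist":0,"jaw":1}
    - {"x":0,"y":-8,"z":-10,"twist":0,"jaw":1}
    - {"x":0,"y":0,"z":-20,"twist":0,"jaw":1}
    - {"x":0,"y":0,"z":-20,"twist":0,"jaw":1}
    - {"x":0,"y":0,"z":-10,"twist":0,"jaw":1}
    - {"x":0,"y":0,"z":0,"twist":0,"jaw":1}
    - {"x":0,"y":0,"z":0,"twist":0,"jaw":1}
    - {"x":0,"y":0,"z":0,"twist":0,"jaw":1}

```text
t: 22.27
tcp_pos: [0.4482, -0.1254, 0.1592]
tool_rot: [-3.141, 0.001, 3.06]
force: [0.3, -0.8, 0.1]
grip_width: 0.175
finger_force: 62.4
```

```bash
python3 - <<'E'
from h import *
s=arm.state(); print(s["tcp_pos"],s["tool_rot"],s["t"])
im=eyes.capture("wrist"); im2=eyes.capture("scene")
a=np.hstack([cv2.resize(im,(440,330)),cv2.resize(im2[100:250,220:380],(352,330),interpolation=cv2.INTER_CUBIC)])
cv2.imwrite("pics/s7.png",a)
E
```

```text
[ 0.4482 -0.1254  0.1592] [-3.1415  0.0009  3.0599] 22.2667
```

View pics/s7.png

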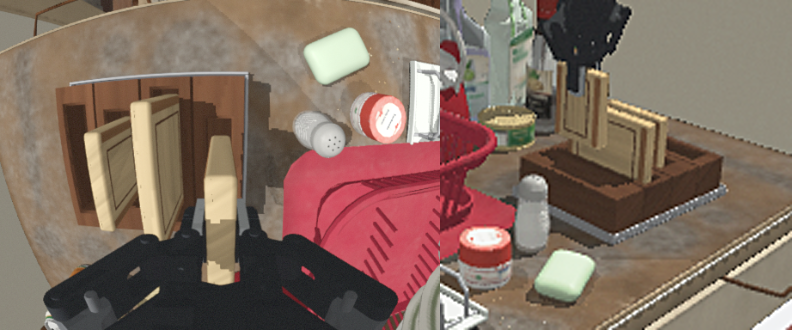

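Boards 135 and 95 stand in their slots, and 75 hangs over the first slot.

carry_out:
  steps:
    - {"x":0,"y":-1,"z":-8,"twist":0,"jaw":1}
    - {"x":0,"y":0,"z":-9,"twist":0,"jaw":1}
    - {"x":0,"y":0,"z":-9,"twist":0,"jaw":1}
    - {"x":0,"y":0,"z":-9,"twist":0,"jaw":1}
    - {"x":0,"y":0,"z":-9,"twist":0,"jaw":1}
    - {"x":0,"y":0,"z":-9,"twist":0,"jaw":1}
    - {"x":0,"y":0,"z":-8,"twist":0,"jaw":1}
    - {"x":0,"y":0,"z":-6,"twist":0,"jaw":1}
    - {"x":0,"y":0,"z":-5,"twist":0,"jaw":1}
    - {"x":0,"y":0,"z":-3,"twist":0,"jaw":1}

```text
t: 23.2
tcp_pos: [0.4474, -0.1264, 0.0826]
tool_rot: [-3.141, -0.001, 3.06]
force: [0.5, -0.4, -1.0]
grip_width: 0.177
finger_force: 62.4
```

carry_out:
  steps:
    - {"x":0,"y":0,"z":-3,"twist":0,"jaw":1}
    - {"x":0,"y":0,"z":-2,"twist":0,"jaw":1}
    - {"x":0,"y":0,"z":-2,"twist":0,"jaw":1}
    - {"x":0,"y":0,"z":-1,"twist":0,"jaw":1}
    - {"x":0,"y":0,"z":0,"twist":0,"jaw":1}
    - {"x":0,"y":0,"z":0,"twist":0,"jaw":1}
    - {"x":0,"y":0,"z":0,"twist":0,"jaw":1}
    - {"x":0,"y":0,"z":0,"twist":0,"jaw":1}
    - {"x":0,"y":0,"z":0,"twist":0,"jaw":1}
    - {"x":0,"y":0,"z":0,"twist":0,"jaw":1}

```text
t: 24.03
tcp_pos: [0.4477, -0.1263, 0.0754]
tool_rot: [3.142, 0.0, 3.06]
force: [-0.9, -0.5, -0.6]
grip_width: 0.174
finger_force: 62.6
```

Not touching yet, so I'll feel for the floor in small steps.

carry_out:
  steps:
    - {"x":0,"y":0,"z":-1,"twist":0,"jaw":1}
    - {"x":0,"y":0,"z":-1,"twist":0,"jaw":1}
    - {"x":0,"y":0,"z":0,"twist":0,"jaw":1}
    - {"x":0,"y":0,"z":0,"twist":0,"jaw":1}
    - {"x":0,"y":0,"z":0,"twist":0,"jaw":1}
    - {"x":0,"y":0,"z":0,"twist":0,"jaw":1}
    - {"x":0,"y":0,"z":0,"twist":0,"jaw":1}
    - {"x":0,"y":0,"z":0,"twist":0,"jaw":1}
    - {"x":0,"y":0,"z":0,"twist":0,"jaw":1}
    - {"x":0,"y":0,"z":0,"twist":0,"jaw":1}

```text
t: 24.87
tcp_pos: [0.4479, -0.1265, 0.0751]
tool_rot: [3.14, -0.0, 3.059]
force: [-14.4, 1.9, 33.3]
grip_width: 0.181
finger_force: 67.6
```

carry_out:
  steps:
    - {"x":0,"y":0,"z":1.5,"twist":0,"jaw":1}
    - {"x":0,"y":0,"z":0,"twist":0,"jaw":1}
    - {"x":0,"y":0,"z":0,"twist":0,"jaw":0.75}
    - {"x":0,"y":0,"z":0,"twist":0,"jaw":0.68}
    - {"x":0,"y":0,"z":0,"twist":0,"jaw":0.68}
    - {"x":0,"y":0,"z":0,"twist":0,"jaw":0.68}
    - {"x":0,"y":0,"z":0,"twist":0,"jaw":0.68}
    - {"x":0,"y":0,"z":5,"twist":0,"jaw":0.68}
    - {"x":0,"y":0,"z":10,"twist":0,"jaw":0.68}
    - {"x":0,"y":0,"z":20,"twist":0,"jaw":0.68}

```text
t: 25.7
tcp_pos: [0.4464, -0.1264, 0.1094]
tool_rot: [-3.14, -0.003, 3.059]
force: [0.1, -0.2, -0.1]
grip_width: 0.321
finger_force: 0.0
```

carry_out:
  steps:
    - {"x":0,"y":0,"z":35,"twist":0,"jaw":0.68}
    - {"x":0,"y":5,"z":38,"twist":0,"jaw":0.5}
    - {"x":-4,"y":20,"z":32,"twist":0.008,"jaw":0.5}
    - {"x":-5,"y":38,"z":0,"twist":0.01,"jaw":0.5}
    - {"x":-6,"y":40,"z":0,"twist":0.01,"jaw":0.5}
    - {"x":-6,"y":41,"z":0,"twist":0.01,"jaw":0.5}
    - {"x":-6,"y":41,"z":0,"twist":0.01,"jaw":0.5}
    - {"x":-6,"y":41,"z":0,"twist":0,"jaw":0.5}
    - {"x":-6,"y":41,"z":0,"twist":0,"jaw":0.5}
    - {"x":-6,"y":41,"z":0,"twist":0,"jaw":0.5}

```text
t: 26.53
tcp_pos: [0.4022, 0.1833, 0.2161]
tool_rot: [3.141, 0.002, 3.107]
force: [1.4, -0.5, -0.8]
grip_width: 0.499
finger_force: 0.0
```

carry_out:
  steps:
    - {"x":0,"y":41,"z":0,"twist":0,"jaw":0.5}
    - {"x":0,"y":39,"z":0,"twist":0,"jaw":0.5}
    - {"x":0,"y":35,"z":0,"twist":0,"jaw":0.5}
    - {"x":0,"y":23,"z":0,"twist":0,"jaw":0.5}
    - {"x":0,"y":10,"z":-10,"twist":0,"jaw":0.5}
    - {"x":0,"y":0,"z":-25,"twist":0,"jaw":0.5}
    - {"x":0,"y":0,"z":-25,"twist":0,"jaw":0.5}
    - {"x":0,"y":0,"z":-5,"twist":0,"jaw":0.5}
    - {"x":0,"y":0,"z":0,"twist":0,"jaw":0.5}
    - {"x":0,"y":0,"z":0,"twist":0,"jaw":0.5}

```text
t: 27.37
tcp_pos: [0.4032, 0.3291, 0.1508]
tool_rot: [3.141, 0.001, 3.107]
force: [-0.8, -0.2, 0.6]
grip_width: 0.501
finger_force: 0.0
```

```bash
python3 - <<'E'
from h import *
s=arm.state(); print(s["tcp_pos"],s["tool_rot"],s["t"])
im=eyes.capture("wrist"); im2=eyes.capture("scene")
a=np.hstack([cv2.resize(im,(480,360)),np.vstack([cv2.resize(im2[150:290,110:250],(300,300),interpolation=cv2.INTER_CUBIC),cv2.resize(im2[130:220,240:360],(300,225),interpolation=cv2.INTER_CUBIC)])[:360+165][:525]]) if 0 else np.hstack([np.vstack([cv2.resize(im,(480,360)),np.zeros((165,480,3),np.uint8)]),np.vstack([cv2.resize(im2[150:290,110:250],(300,300)),cv2.resize(im2[130:220,240:360],(300,225))])])
cv2.imwrite("pics/s8.png",a)
E
```

```text
[0.4032 0.3291 0.1508] [3.1415 0.0006 3.1068] 27.3667
```

View pics/s8.png

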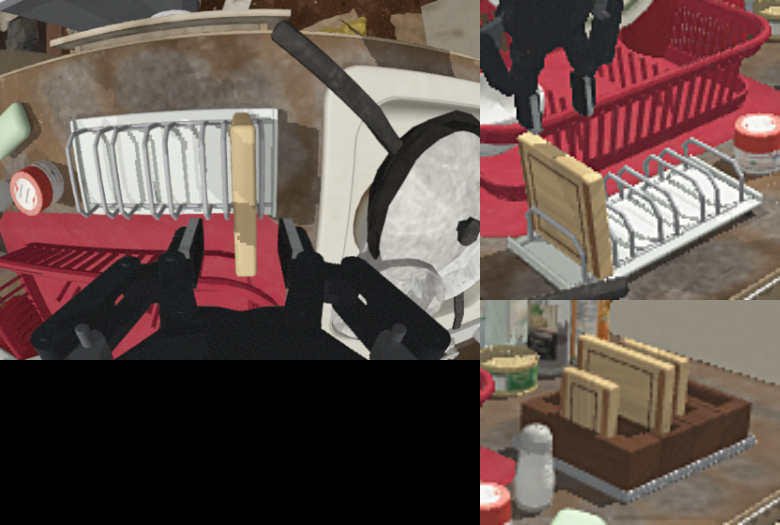

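Three boards stand seated in the dock. Board 115, at (243,195) in the wrist view, lies between the fingers. I'll go down 63 mm.

carry_out:
  steps:
    - {"x":0,"y":1,"z":-10,"twist":0,"jaw":0.5}
    - {"x":0,"y":0,"z":-12,"twist":0,"jaw":0.5}
    - {"x":0,"y":0,"z":-12,"twist":0,"jaw":0.5}
    - {"x":0,"y":0,"z":-12,"twist":0,"jaw":0.5}
    - {"x":0,"y":0,"z":-11,"twist":0,"jaw":0.5}
    - {"x":0,"y":0,"z":-6,"twist":0,"jaw":0.5}
    - {"x":0,"y":0,"z":0,"twist":0,"jaw":0.5}
    - {"x":0,"y":0,"z":0,"twist":0,"jaw":0.8}
    - {"x":0,"y":0,"z":0,"twist":0,"jaw":1}
    - {"x":0,"y":0,"z":0,"twist":0,"jaw":1}

```text
t: 28.3
tcp_pos: [0.4032, 0.3311, 0.0877]
tool_rot: [3.14, 0.001, 3.108]
force: [0.8, 0.4, -1.3]
grip_width: 0.179
finger_force: 58.8
```

carry_out:
  steps:
    - {"x":0,"y":0,"z":0,"twist":0,"jaw":1}
    - {"x":0,"y":0,"z":0,"twist":0,"jaw":1}
    - {"x":0,"y":0,"z":0,"twist":0,"jaw":1}
    - {"x":0,"y":0,"z":0,"twist":0,"jaw":1}
    - {"x":0,"y":0,"z":5,"twist":0,"jaw":1}
    - {"x":0,"y":0,"z":10,"twist":0,"jaw":1}
    - {"x":0,"y":0,"z":10,"twist":0,"jaw":1}
    - {"x":0,"y":0,"z":10,"twist":0,"jaw":1}
    - {"x":0,"y":0,"z":10,"twist":0,"jaw":1}
    - {"x":0,"y":0,"z":15,"twist":0,"jaw":1}

```text
t: 29.13
tcp_pos: [0.4023, 0.3304, 0.1475]
tool_rot: [-3.141, -0.0, 3.108]
force: [-0.0, 0.3, -0.6]
grip_width: 0.176
finger_force: 58.9
```

carry_out:
  steps:
    - {"x":0,"y":0,"z":30,"twist":0,"jaw":1}
    - {"x":0,"y":-10,"z":35,"twist":0,"jaw":1}
    - {"x":4,"y":-25,"z":25,"twist":-0.008,"jaw":1}
    - {"x":4,"y":-35,"z":10,"twist":-0.01,"jaw":1}
    - {"x":4,"y":-40,"z":0,"twist":-0.01,"jaw":1}
    - {"x":4,"y":-40,"z":0,"twist":-0.01,"jaw":1}
    - {"x":4,"y":-40,"z":0,"twist":-0.01,"jaw":1}
    - {"x":4,"y":-40,"z":0,"twist":0,"jaw":1}
    - {"x":4,"y":-40,"z":0,"twist":0,"jaw":1}
    - {"x":4,"y":-40,"z":0,"twist":0,"jaw":1}

```text
t: 29.97
tcp_pos: [0.4344, 0.0185, 0.2477]
tool_rot: [3.14, 0.001, 3.059]
force: [1.2, 0.7, -1.0]
grip_width: 0.185
finger_force: 58.9
```

carry_out:
  steps:
    - {"x":1,"y":-40,"z":0,"twist":0,"jaw":1}
    - {"x":0,"y":-40,"z":0,"twist":0,"jaw":1}
    - {"x":0,"y":-40,"z":0,"twist":0,"jaw":1}
    - {"x":0,"y":-40,"z":0,"twist":0,"jaw":1}
    - {"x":0,"y":-40,"z":0,"twist":0,"jaw":1}
    - {"x":0,"y":-40,"z":0,"twist":0,"jaw":1}
    - {"x":0,"y":-35,"z":0,"twist":0,"jaw":1}
    - {"x":0,"y":-20,"z":0,"twist":0,"jaw":1}
    - {"x":0,"y":-10,"z":0,"twist":0,"jaw":1}
    - {"x":0,"y":0,"z":0,"twist":0,"jaw":1}

```text
t: 30.8
tcp_pos: [0.4349, -0.2871, 0.2476]
tool_rot: [-3.14, 0.0, 3.056]
force: [-1.2, 0.1, -0.9]
grip_width: 0.181
finger_force: 58.8
```

carry_out:
  steps:
    - {"x":0,"y":0,"z":-10,"twist":0,"jaw":1}
    - {"x":0,"y":0,"z":-15,"twist":0,"jaw":1}
    - {"x":0,"y":0,"z":-15,"twist":0,"jaw":1}
    - {"x":0,"y":0,"z":-15,"twist":0,"jaw":1}
    - {"x":0,"y":0,"z":-10,"twist":0,"jaw":1}
    - {"x":0,"y":0,"z":-5,"twist":0,"jaw":1}
    - {"x":0,"y":0,"z":0,"twist":0,"jaw":1}
    - {"x":0,"y":0,"z":0,"twist":0,"jaw":1}
    - {"x":0,"y":0,"z":0,"twist":0,"jaw":1}
    - {"x":0,"y":0,"z":0,"twist":0,"jaw":1}

```text
t: 31.63
tcp_pos: [0.4361, -0.2845, 0.1775]
tool_rot: [-3.142, 0.001, 3.06]
force: [-0.6, 0.0, -0.7]
grip_width: 0.177
finger_force: 58.8
```

```bash
python3 - <<'E'
from h import *
s=arm.state(); print(s["tcp_pos"],s["tool_rot"],s["t"])
im=eyes.capture("wrist"); im2=eyes.capture("scene")
a=np.hstack([cv2.resize(im,(440,330)),cv2.resize(im2[100:250,220:380],(352,330),interpolation=cv2.INTER_CUBIC)])
cv2.imwrite("pics/s9.png",a)
E
```

```text
[ 0.4361 -0.2845  0.1775] [-3.1415  0.0012  3.0599] 31.6333
```

View pics/s9.png

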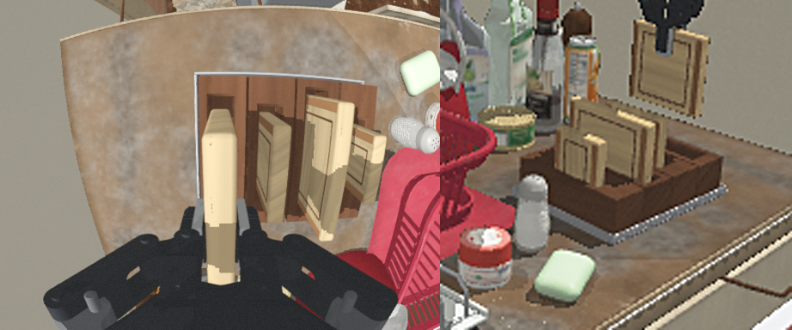

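Board 115 hangs over the last slot at (222,200), lined up. I'll lower it.

carry_out:
  steps:
    - {"x":0,"y":0,"z":-9,"twist":0,"jaw":1}
    - {"x":0,"y":0,"z":-10,"twist":0,"jaw":1}
    - {"x":0,"y":0,"z":-10,"twist":0,"jaw":1}
    - {"x":0,"y":0,"z":-10,"twist":0,"jaw":1}
    - {"x":0,"y":0,"z":-10,"twist":0,"jaw":1}
    - {"x":0,"y":0,"z":-10,"twist":0,"jaw":1}
    - {"x":0,"y":0,"z":-8,"twist":0,"jaw":1}
    - {"x":0,"y":0,"z":-6,"twist":0,"jaw":1}
    - {"x":0,"y":0,"z":-5,"twist":0,"jaw":1}
    - {"x":0,"y":0,"z":-4,"twist":0,"jaw":1}

```text
t: 32.57
tcp_pos: [0.4356, -0.2844, 0.0943]
tool_rot: [-3.141, -0.0, 3.06]
force: [0.2, -0.7, -1.4]
grip_width: 0.176
finger_force: 58.8
```

carry_out:
  steps:
    - {"x":0,"y":0,"z":-3,"twist":0,"jaw":1}
    - {"x":0,"y":0,"z":-2,"twist":0,"jaw":1}
    - {"x":0,"y":0,"z":-2,"twist":0,"jaw":1}
    - {"x":0,"y":0,"z":-2,"twist":0,"jaw":1}
    - {"x":0,"y":0,"z":-1,"twist":0,"jaw":1}
    - {"x":0,"y":0,"z":-1,"twist":0,"jaw":1}
    - {"x":0,"y":0,"z":0,"twist":0,"jaw":1}
    - {"x":0,"y":0,"z":0,"twist":0,"jaw":1}
    - {"x":0,"y":0,"z":0,"twist":0,"jaw":1}
    - {"x":0,"y":0,"z":0,"twist":0,"jaw":1}

```text
t: 33.4
tcp_pos: [0.4358, -0.2845, 0.0847]
tool_rot: [3.141, 0.0, 3.06]
force: [-4.1, 3.1, 11.2]
grip_width: 0.179
finger_force: 60.6
```

On the floor with 11 N at the expected height. I'll release and withdraw upward.

carry_out:
  steps:
    - {"x":0,"y":0,"z":0,"twist":0,"jaw":0.75}
    - {"x":0,"y":0,"z":0,"twist":0,"jaw":0.6}
    - {"x":0,"y":0,"z":0,"twist":0,"jaw":0.6}
    - {"x":0,"y":0,"z":0,"twist":0,"jaw":0.6}
    - {"x":0,"y":0,"z":0,"twist":0,"jaw":0.6}
    - {"x":0,"y":0,"z":5,"twist":0,"jaw":0.6}
    - {"x":0,"y":0,"z":15,"twist":0,"jaw":0.6}
    - {"x":0,"y":0,"z":25,"twist":0,"jaw":0.6}
    - {"x":0,"y":0,"z":30,"twist":0,"jaw":0.6}
    - {"x":0,"y":0,"z":30,"twist":0,"jaw":0.6}

```text
t: 34.23
tcp_pos: [0.435, -0.2846, 0.1899]
tool_rot: [-3.141, -0.001, 3.059]
force: [1.5, 1.0, 0.7]
grip_width: 0.401
finger_force: 0.0
```

carry_out:
  steps:
    - {"x":0,"y":0,"z":25,"twist":0,"jaw":0.6}
    - {"x":0,"y":20,"z":20,"twist":0,"jaw":0.6}
    - {"x":0,"y":30,"z":20,"twist":0,"jaw":0.6}
    - {"x":0,"y":30,"z":0,"twist":0,"jaw":0.6}
    - {"x":0,"y":20,"z":0,"twist":0,"jaw":0.6}
    - {"x":0,"y":0,"z":0,"twist":0,"jaw":0.6}
    - {"x":0,"y":0,"z":0,"twist":0,"jaw":0.6}
    - {"x":0,"y":0,"z":0,"twist":0,"jaw":0.6}
    - {"x":0,"y":0,"z":0,"twist":0,"jaw":0.6}
    - {"x":0,"y":0,"z":0,"twist":0,"jaw":0.6}

```text
t: 35.07
tcp_pos: [0.4354, -0.1855, 0.2537]
tool_rot: [-3.141, -0.0, 3.058]
force: [-0.3, -0.5, 0.5]
grip_width: 0.396
finger_force: 0.0
```

```bash
python3 - <<'E'
from h import *
s=arm.state(); print(s["tcp_pos"],s["tool_rot"],s["t"])
im=eyes.capture("wrist"); im2=eyes.capture("scene")
a=np.hstack([cv2.resize(im,(440,330)),cv2.resize(im2[100:250,220:380],(352,330),interpolation=cv2.INTER_CUBIC)])
cv2.imwrite("pics/s10.png",a)
def q(*ps,z): print(z,np.mean([hit("scene",*p,z) for p in ps],0))
E
```

```text
[ 0.4354 -0.1855  0.2537] [-3.141  -0.0004  3.0576] 35.0667
```

View pics/s10.png

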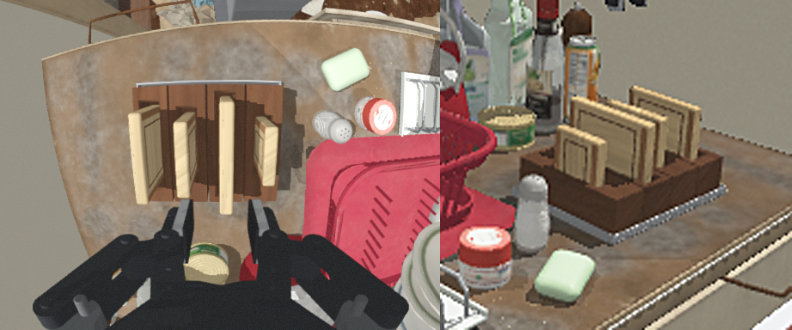

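All four boards stand upright and seated in the dock, and the salt and the pot have not moved, so I'm handing in.

```bash
python3 -c "
from bench import arm
print(arm.finish_job())"
```

```text
the job is handed in; nothing more can be done
None
```

All four boards stand upright and look fully down in their own slots, the salt and pot look unmoved, and the job was handed in at about 35 s; while grasping board 75 the gripper met a 33 N contact, probably against board 115, which stayed upright.

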